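# Shut and latch the storage box

## Task

Close the storage box without gripping or lifting anything: with your fingertips, push its half-open wooden lid down until it is fully shut, and only then push the two red-tipped lever latches on its front, one after the other in either order, over past their centre so that each snaps over onto the lid. Leave both latches flipped fully over and the lid shut, and leave the other things on the worktop where they are.

Things in the scene. Friction and masses are not known exactly. Their poses are not given: they have to be found in the camera images.
- box: White storage box fixed to the worktop, open-topped, 140 (x) x 200 (y) x 100 mm high, walls 6 mm. Origin: centre of its underside; -x is its front with the two latches, roughly toward the robot; y to its left as the robot sees it; z up. Lid hinge axis: along y at x = 70, z = 100 mm. Latch pivots: along y at x = -87, z = 120, y = 60 (left) and -60 mm (right).
- lid (a joint): Hinge angle of the wooden lid (147 x 206 x 12 mm), rad: 0 = fully shut (its top then at box z = 112 mm), growing as its front edge rises; starts at 0.3 to 0.65. A stiff hinge holds it where it is left; pushing the front edge down takes 1 to 2 N.
- lid_front (a point): Point on the lid's top face, midway across, 22 mm in from its front edge, 125 mm from the hinge axis: the place to push. Moves with the lid. A dark wooden knob, 32 mm wide and 25 mm high, stands on the lid 65 mm nearer the hinge.
- latch_left (a joint): Swing of the left latch lever, rad: 0 = open, leaning out over the box's front 43 deg from vertical; 0.75 = upright; 1.6 = flipped over, leaning inward above the lid by 49 deg, its steel claw on the lid. Spring-loaded over centre at 0.8: it snaps to the stop of whichever side it is on. Pushing it over takes 2 to 3 N at the tip.
- latch_right (a joint): Swing of the right latch lever (box y = -60 mm), same values and spring as the left one: 0 = open, 1.6 = flipped fully over onto the lid.
- latch_left_tip (a point): Tip of the left lever, end of its red grip, 57 mm from the pivot. The lever is 18 mm wide along the box's y and 5 mm thick; the red grip covers its outer 28 mm, 24 mm wide and 10 mm thick.
- latch_right_tip (a point): Tip of the right lever, end of its red grip, 57 mm from the pivot; same sizes as the left.
- spice_jar_1: Loose spice jar with a red cap, 45 mm across, 106 mm high; origin at the centre of its underside. A bystander.
- mill_1: Loose small glass mill with a grey top, 44 mm across, 90 mm high; origin at the centre of its underside. A bystander.
- mug_1: Loose white mug, 79 x 114 x 96 mm high; origin at the centre of its underside. A bystander.
- glass_2: Loose clear drinking glass, 81 mm across, 88 mm high; origin at the centre of its underside. A bystander.
- teaspoon_2: Loose steel teaspoon lying flat, 134 x 28 x 10 mm; origin at the centre of its underside. A bystander.

How it is judged:
By the outcome, as a careful person would: the job done as asked, in the order asked, and still so for the second after the job is handed in, with the robot touching nothing.
It also fails if it takes over 54 s, if anything falls off the work surface, if the arm or the gripper's body presses on something with over 40 N, if the wrist force passes 120 N, or if a joint passes its speed limit or range.

## Robot

A 6-joint arm with a two-finger parallel gripper is mounted at the origin on a cart in front of the work surface, level with it; the furniture and walls round the work are solid. World frame = base frame: x ahead of the robot, y to its left, z up, the work surface at z = 0. Lengths are in m, angles in rad, forces in N, time in s.
With the tool pointing down it reaches from about 0.15 to 0.775 m from the base axis. Payload 6.1 kg.
Tool frame: the origin (TCP) lies on the centre line of the jaws, within the pads' length; the fingertips stand ctrl.tip_extent ahead of it and the grasp point (between the pads) lies 2 mm behind it (ctrl.tip_extent is the distance from the TCP to the fingertips, in m); z points along the fingers, y is the line along which they close (so a half turn about z gives the same grasp; the last joint's range is limited). The gripper opens to 85 mm and grips with 20 to 120 N. Pads are 22 mm wide; open, the fingers measure 114 mm over their backs; the gripper's body (76 mm by 85 mm) begins 54 mm behind the grasp point. The pads swing forward as they close: fully open they stand 13 mm farther back than shut.
Start: joints at [1.336, 0.126, -0.04, 1.405, 0, 1.571], TCP at [0.122, 0.511, 0.248] pointing down, gripper open.
Joint ranges: [-2.72, 2.72], [-0.95, 1.95], [-1.27, 1.35], [-1.78, 2.02], [-1.46, 1.47], [-3.14, 3.14]. Speed limits (rad/s): [2.39, 2.39, 3.01, 3.14, 3.14, 3.14].

## Interface

Orientations are given as a unit quaternion [w, x, y, z].
In Python, from workcell import ctrl gives the robot as it stands.
- The arm moves only by the shell command python3 -m pendant 'ROWS' [FORCE]. ROWS is JSON, a list of rows, each a list of 3 entries, a list of its own where there are three numbers: the shift along the tool's x, y, z in cm, then the turn about the tool's z in rad, then the finger opening in cm, from 0 to 8.54. A call has 1 to 20 rows; each row is the pose to reach, as a shift and turn from the pose commanded when the call began, along the tool's axes at that moment; what a row does not reach only later rows make up. A row lasts 1/8 s, in which the tool goes at most 62.5 mm and 10.7 degrees, less where a joint would pass 70% of its speed; a pose out of reach is approached as far as the arm can. A call with a gripper value outside its range is refused whole. The fingers move at their own pace and stop on an object; FORCE is the grip in N (left out, the last holds). Time passes only in rows, so rows that repeat a pose let the fingers close. It gives the time, the measured TCP pose, the force, the opening and the grip force at its end, in the units of the state.
- ctrl.get_state(): the state, without advancing time (a new reading comes with each control period).
- ctrl.camera(name): name is "scene" or "top" or "wrist"; returns the picture (420x560x3 uint8, blue, green, red); there is no depth.
- ctrl.camera_model(name): a dict with "fx", "fy", "cx", "cy" (pixels), "k1" (the pictures are not rectified: a ray, as slopes to the right and down, at radius r is drawn at 1 + k1 r^2 times it, then the intrinsics apply), "R" (3x3) and "t" (3): a world point X has camera coordinates R X + t. Camera axes: x right, y down, z forward; pixel columns grow to the right and rows downward; lengths in m; the calibration is good to about 2 mm. A picture is of the moment at which its call begins: read the wrist's pose just before it. camera_model takes no time and is no camera call; for the wrist camera it gives the pose at the moment of the call.
- ctrl.job_done(): hands the job in; it is judged then, once.
Trained networks look in the newest picture that a camera, given by its name, has taken for a name from the list of things; names that differ only in an ending like _2 or _b are one class to them, and where a whole thing is asked for, a point or a joint stands for the part that bears it (a point fixed in the world has none). Each returns a list of dicts, best first, with "conf" (0 to 1); they miss things now and then, are a little off and sometimes report something else, mostly with a low value. They report only what shows in the picture. A call takes as long as a camera call.
- ctrl.search_frame(camera, query): "rect" ([centre column, centre row, width, height] in pixels, round what is visible of it).
- ctrl.landmark_of(camera, query): "at" ([row, column] in pixels: a listed point, or the origin of a listed thing).
The state is a dict: "time_s": time; "joints": joint angles; "joint_velocities": joint speeds; "joint_efforts": joint torques, N m; "tcp_pos": TCP position; "tcp_rot": TCP orientation; "ft_force": force on the tool from outside, world axes, zero at the start; "wrist_torque": the same for the moment, N m; "opening": opening from 0.0 (shut) to 1.0 (fully open); "grip_force": force on a finger pad.
Only numpy, scipy, OpenCV 4.12 (cv2) and the standard library are available. Lean on these libraries where they do the work, as an engineer would, in place of code of your own. Each camera call takes 0.05 s, during which the arm holds its last target. There are 200 camera calls.

## Working session

There is one attempt and no reset: what is moved stays moved. The work goes in short steps, Python scripts to look and compute and a shell command to move; the robot and the scene stay as the last step left them, time stands still between calls to the robot, and variables do not carry over. Pictures are saved under pics/ and viewed, at most 10 in all, crops included, and the job is handed in when it is done.

```bash
mkdir -p pics; cat > h.py <<'E'
from workcell import ctrl
import numpy as np, cv2
Q=["lid_front","latch_left_tip","latch_right_tip","box"]
def uv(m,X):
    c=m["R"]@np.array(X)+m["t"]; a=c[:2]/c[2]; a=a*(1+m["k1"]*(a@a)); return np.array([m["fx"]*a[0]+m["cx"],m["fy"]*a[1]+m["cy"]])
def mod(n):
    m=ctrl.camera_model(n); m["R"]=np.array(m["R"]);m["t"]=np.array(m["t"]);return m
E
python3 - <<'E'
from h import *
ims=[]
for n in ["scene","top"]:
    im=ctrl.camera(n); cv2.imwrite(f"pics/{n}0.png",im); m=mod(n)
    print(n,"cam pos",(-m["R"].T@m["t"]).round(3))
    for q in Q+["spice_jar_1","mill_1","mug_1","glass_2","teaspoon_2"]:
        print(q,[(np.round(d["at"]).tolist(),round(d["conf"],2)) for d in ctrl.landmark_of(n,q)[:3]])
s=ctrl.get_state();print(s["time_s"],s["tcp_pos"],s["tcp_rot"],s["ft_force"],ctrl.tip_extent)
E
```

```text
scene cam pos [-0.359 -0.633  0.859]
lid_front [([235.0, 385.0], 0.75)]
latch_left_tip [([234.0, 340.0], 0.62)]
latch_right_tip [([265.0, 371.0], 0.66), ([243.0, 201.0], 0.36)]
box []
spice_jar_1 [([284.0, 276.0], 0.78)]
mill_1 [([262.0, 222.0], 0.7)]
mug_1 [([222.0, 163.0], 0.92)]
glass_2 [([212.0, 207.0], 0.55)]
teaspoon_2 [([242.0, 201.0], 0.63), ([284.0, 277.0], 0.31)]
top cam pos [ 0.38  -0.005  1.136]
lid_front [([202.0, 403.0], 0.63)]
latch_left_tip [([255.0, 155.0], 0.61), ([225.0, 368.0], 0.43)]
latch_right_tip [([247.0, 409.0], 0.52)]
box [([202.0, 390.0], 0.96)]
spice_jar_1 [([260.0, 310.0], 0.71)]
mill_1 [([260.0, 250.0], 0.53)]
mug_1 [([254.0, 153.0], 0.94)]
glass_2 [([206.0, 174.0], 0.62)]
teaspoon_2 [([252.0, 211.0], 0.68)]
1.0 [0.12214725 0.51056157 0.24832398] [1.61933488e-06 1.17164211e-01 9.93112555e-01 4.47994934e-06] [-0.7340452   0.13282189  0.27906953] 0.017
```

View pics/scene0.png

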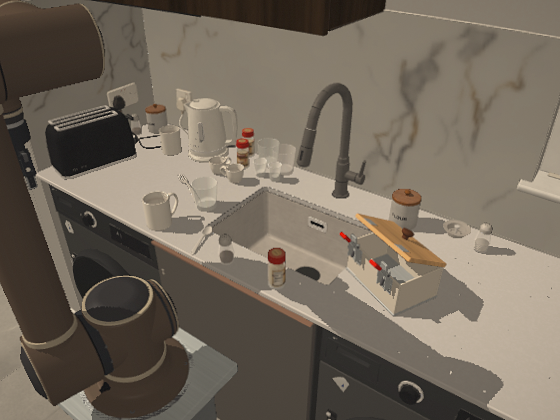

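View pics/top0.png

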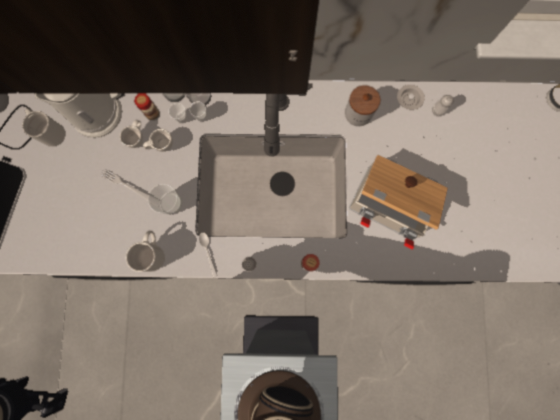

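Scene view: the box is at right, with red tips at about (345,237) and (375,265) and the lid half open. Top view: red tips at (366,222) and (409,244), knob at (411,182). The spice jar stands at (310,262), left of and nearer than the box. I'll fit the box pose from these.

```bash
cat >> h.py <<'E'
def b2w(p,X):
    c,s=np.cos(p[2]),np.sin(p[2]); X=np.asarray(X,float)
    return np.array([p[0]+c*X[0]-s*X[1],p[1]+s*X[0]+c*X[1],X[2]])
def lidpt(a,d=.125,y=0,h=.012): return [.07-d*np.cos(a)+h*np.sin(a),y,.1+d*np.sin(a)+h*np.cos(a)]
def tip(q,y,r=.057): b=np.radians(43)-q; return [-.087-r*np.sin(b),y,.12+r*np.cos(b)]
E
python3 - <<'E'
from h import *
from scipy.optimize import least_squares
S,T=mod("scene"),mod("top")
def pts(p): return dict(lf=b2w(p,lidpt(p[3])),l=b2w(p,tip(0,.06)),r=b2w(p,tip(0,-.06)),b=b2w(p,[0,0,0]),k=b2w(p,lidpt(p[3],.06,0,.035)))
obs=[(S,"lf",385,235),(S,"l",341,234.5),(S,"r",371.5,264),(T,"lf",403,202),(T,"l",366,224),(T,"r",409,246),(T,"b",390,202),(S,"k",406,231),(T,"k",411,181)]
f=lambda p:np.concatenate([uv(m,pts(p)[k])-[u,v] for m,k,u,v in obs])
for y0 in(-.4,0,.4):
    r=least_squares(f,[.5,-.28,y0,.5],loss="soft_l1"); print(r.x.round(4),r.cost)
print(f(r.x).reshape(-1,2).round(1).tolist())
for k,v in pts(r.x).items(): print(k,v.round(3))
np.save("p.npy",r.x)
for n,m in(("scene",S),("top",T)):
    im=cv2.imread(f"pics/{n}0.png"); P=r.x
    L=[b2w(P,[x,y,z]) for z in(0,.1) for x,y in((-.07,-.1),(-.07,.1),(.07,.1),(.07,-.1))]
    L+=[b2w(P,lidpt(P[3],d,y)) for d,y in((0,-.103),(0,.103),(.147,.103),(.147,-.103))]
    for a in range(0,12,4):
        cv2.polylines(im,[np.array([uv(m,x) for x in L[a:a+4]]).astype(int)],True,(0,255,0) if a<8 else (255,0,255),1)
    u=uv(m,b2w(P,[0,0,.1])).astype(int); c=im[u[1]-90:u[1]+90,max(u[0]-100,0):u[0]+100]
    c=cv2.resize(c,(400,360)); out=c if n=="scene" else np.hstack([out,c])
cv2.imwrite("pics/fit.png",out)
# bystanders
for q,a in(("jar",(260,310)),("mug",(254,153))):
    g=least_squares(lambda x:uv(T,[x[0],x[1],.0])-[a[1],a[0]],[.4,0]).x; print(q,g.round(3))
E
```

```text
[ 0.5851 -0.3153 -0.4449  0.4519] 5.884612902002839
[ 0.5851 -0.3153 -0.4449  0.4519] 5.884612902002974
[ 0.5851 -0.3153 -0.4449  0.4519] 5.884612902002852
[[0.9, 0.4], [0.2, -0.3], [0.3, -2.0], [-1.4, 1.8], [-1.3, 1.1], [0.2, 0.5], [-0.2, 0.2], [1.1, -1.0], [0.4, -0.6]]
lf [ 0.552 -0.299  0.165]
l [ 0.497 -0.207  0.162]
r [ 0.446 -0.315  0.162]
b [ 0.585 -0.315  0.   ]
k [ 0.613 -0.329  0.158]
jar [ 0.414 -0.082]
mug [0.425 0.372]
```

View pics/fit.png

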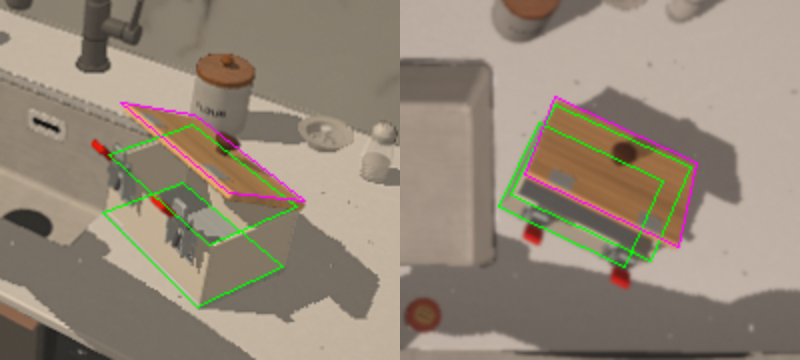

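The fit overlays well on both views: box at (0.585, -0.315), yaw -0.445, lid at about 0.45 rad. Next I move above the lid front with the fingers shut and the tool aligned to the box.

```bash
python3 -m pendant '[[[-6,-6.9,0],0,0],[[-10,-11.4,0],0,0],[[-14,-16,0],0,0],[[-18,-20.6,0],0,0],[[-22,-25.2,0],0.05,0],[[-26,-29.8,0],0.1,0],[[-30,-34.4,0],0.15,0],[[-34,-39,0],0.21,0],[[-38,-43.6,0],0.21,0],[[-42,-48.2,0],0.21,0],[[-46,-52.8,0],0.21,0],[[-50,-57.4,0],0.21,0],[[-54,-62,0],0.21,0],[[-57,-65.4,0],0.21,0],[[-59.8,-68.6,0],0.21,0],[[-59.8,-68.6,0],0.21,0],[[-59.8,-68.6,0],0.21,0],[[-59.8,-68.6,0],0.21,0]]' 60
cat > st.py <<'E'
from h import *
s=ctrl.get_state(); p=np.load("p.npy"); d=np.array(s["tcp_pos"]); c,w=np.cos(p[2]),np.sin(p[2]); e=d-[p[0],p[1],0]
from scipy.spatial.transform import Rotation as R
q=s["tcp_rot"]; M=R.from_quat([q[1],q[2],q[3],q[0]]).as_matrix()
print("t",s["time_s"],"box tcp",np.round([c*e[0]+w*e[1],-w*e[0]+c*e[1],e[2]],4),"toolx in box",np.round([c*M[0,0]+w*M[1,0],-w*M[0,0]+c*M[1,0]],3),"F",np.round(s["ft_force"],1),"ext",ctrl.tip_extent,"op",s["opening"],"J",np.round(s["joints"],2))
E
python3 st.py
```

```text
time_s: 3.25
tcp_pos: [0.5438, -0.2947, 0.2489]
tcp_rot: [0.0, 0.22, 0.975, 0.0]
ft_force: [-0.2, 0.7, 0.7]
opening: 0.0
grip_force: 0.0
t 3.25 box tcp [-0.0462  0.0008  0.2489] toolx in box [-1.    -0.001] F [-0.2  0.7  0.7] ext 0.017 op 0.00026723076071469764 J [-0.5   0.31  0.19  1.45  0.   -0.05]
```

```bash
python3 -m pendant '[[[0,0,3],0,0],[[0,0,5.5],0,0],[[0,0,6.5],0,0],[[0.1,0,7.2],0,0],[[0.2,0,7.9],0,0],[[0.3,0,8.6],0,0],[[0.4,0,9.3],0,0],[[0.5,0,10],0,0],[[0.6,0,10.6],0,0],[[0.7,0,11.1],0,0],[[0.8,0,11.5],0,0],[[0.8,0,11.7],0,0],[[0.8,0,11.7],0,0]]'; python3 st.py
```

```text
time_s: 4.88
tcp_pos: [0.5368, -0.2922, 0.1311]
tcp_rot: [-0.0, 0.221, 0.975, 0.0]
ft_force: [0.4, 0.6, -0.1]
opening: 0.0
grip_force: 0.0
t 4.875 box tcp [-0.0535  0.      0.1311] toolx in box [-1. -0.] F [ 0.4  0.6 -0.1] ext 0.017 op 0.0001448029555434637 J [-0.5   0.31 -0.07  1.19  0.   -0.05]
```

```bash
python3 -m pendant '[[[0,0,0.2],0,0],[[0,0,0.2],0,0]]'; python3 -m pendant '[[[0,0,0.1],0,0],[[0,0,0.1],0,0]]';python3 - <<'E'
from h import *
im=ctrl.camera("scene"); cv2.imwrite("pics/s1.png",cv2.resize(im[170:330,290:490],(800,600)))
E
```

```text
time_s: 5.12
tcp_pos: [0.5369, -0.2922, 0.1292]
tcp_rot: [-0.0, 0.221, 0.975, 0.0]
ft_force: [-0.4, 0.4, 0.8]
opening: -0.001
grip_force: 0.0
time_s: 5.38
tcp_pos: [0.5369, -0.2923, 0.1291]
tcp_rot: [0.0, 0.221, 0.975, -0.0]
ft_force: [-2.0, 0.5, 5.5]
opening: 0.006
grip_force: 2.6
```

View pics/s1.png

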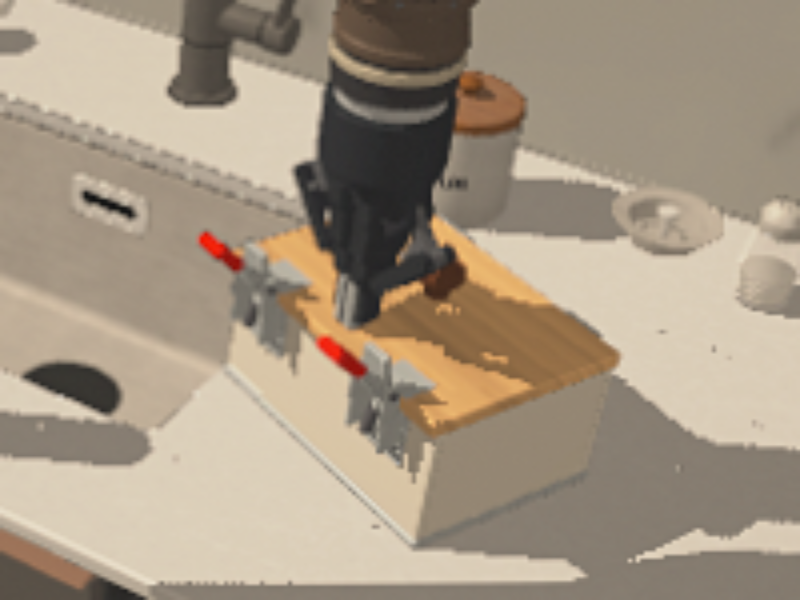

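Lid is flush on the box, and contact was felt exactly at the shut height. A slightly firmer press, then up and round to the front of the left latch.

```bash
python3 -m pendant '[[[0,0,0.15],0,0],[[0,0,0.15],0,0]]'; python3 -m pendant '[[[0,0,-4],0,0],[[0,0,-9],0,0],[[0,0,-12],0,0],[[5,3,-12],0,0],[[10.2,6,-12],0,0],[[10.2,6,-12],0,0],[[10.2,6,-8],0,0],[[10.2,6,-4.1],0,0],[[10.2,6,-4.1],0,0],[[10.2,6,-4.1],0,0]]'; python3 st.py; python3 - <<'E'
from h import *
im=ctrl.camera("scene"); cv2.imwrite("pics/s2.png",cv2.resize(im[170:330,290:490],(800,600)))
E
```

```text
time_s: 5.68
tcp_pos: [0.537, -0.2923, 0.129]
tcp_rot: [0.001, 0.221, 0.975, -0.0]
ft_force: [-4.5, 1.8, 12.8]
opening: -0.001
grip_force: 6.5
time_s: 6.92
tcp_pos: [0.4714, -0.1948, 0.169]
tcp_rot: [0.001, 0.221, 0.975, -0.0]
ft_force: [0.2, 0.6, 0.0]
opening: 0.004
grip_force: 0.0
t 6.925 box tcp [-0.1545  0.0599  0.169 ] toolx in box [-1.  0.] F [0.2 0.6 0. ] ext 0.017 op 0.004126535718811836 J [-0.39  0.11 -0.23  1.23 -0.    0.05]
```

View pics/s2.png

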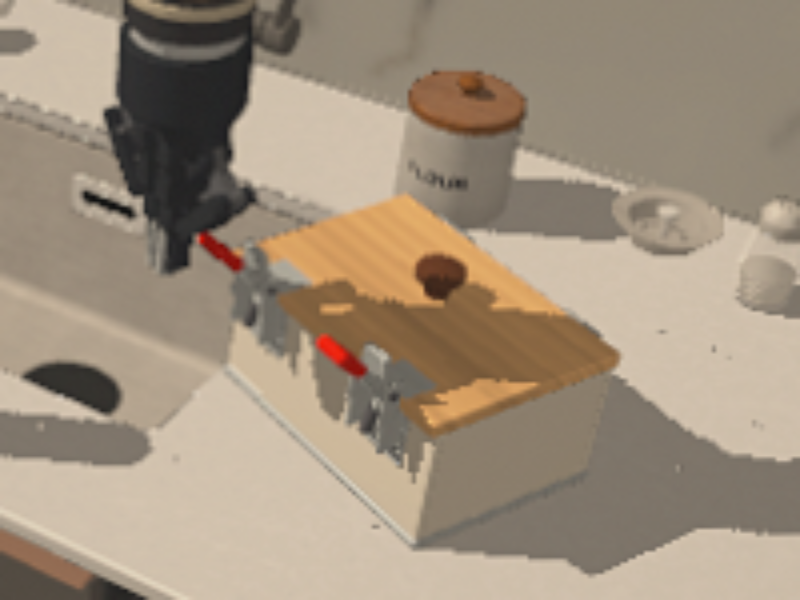

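Lid shut; fingertips stand just in front of the left red tip. Pushing it over.

```bash
python3 -m pendant '[[[-0.8,0,0],0,0],[[-1.4,0,0],0,0],[[-2,0,0],0,0],[[-2.6,0,0],0,0],[[-3.2,0,0],0,0],[[-3.8,0,0],0,0],[[-4.4,0,0],0,0]]'; python3 -m pendant '[[[-0.5,0,0],0,0],[[-1,0,0],0,0],[[-1.6,0,0],0,0],[[-2.2,0,0],0,0],[[-2.8,0,0],0,0],[[-3.2,0,0],0,0],[[-3.2,0,0],0,0],[[-3.2,0,0],0,0]]'; python3 st.py; python3 - <<'E'
from h import *
im=ctrl.camera("scene"); cv2.imwrite("pics/s3.png",cv2.resize(im[170:330,290:490],(800,600)))
E
```

```text
time_s: 7.85
tcp_pos: [0.5109, -0.2134, 0.1679]
tcp_rot: [0.0, 0.221, 0.975, -0.0]
ft_force: [-0.5, 0.8, 0.5]
opening: 0.002
grip_force: 0.7
time_s: 8.85
tcp_pos: [0.5391, -0.2269, 0.1678]
tcp_rot: [-0.0, 0.221, 0.975, 0.0]
ft_force: [0.4, -0.0, -0.5]
opening: 0.004
grip_force: 0.0
t 8.85 box tcp [-0.0796  0.06    0.1678] toolx in box [-1. -0.] F [ 0.4 -0.  -0.5] ext 0.017 op 0.0035260819773293545 J [-0.4   0.25 -0.07  1.26  0.    0.05]
```

View pics/s3.png

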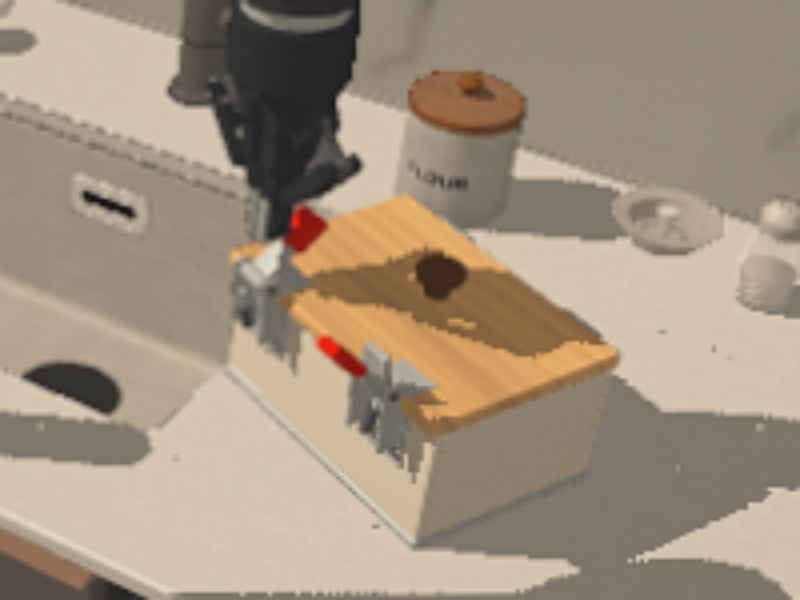

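Left lever is leaning inward over the lid (red at 305,230 in the crop), with no contact force. Next: the right latch.

```bash
python3 -m pendant '[[[3,0,0],0,0],[[7.5,0,0],0,0],[[7.5,0,-5],0,0],[[7.5,-6,-8],0,0],[[7.5,-12,-8],0,0],[[7.5,-12,-8],0,0],[[7.5,-12,-8],0,0],[[7.5,-12,-4],0,0],[[7.5,-12,0],0,0],[[7.5,-12,0],0,0],[[7.5,-12,0],0,0]]'; python3 st.py;  python3 -m pendant '[[[-0.8,0,0],0,0],[[-1.4,0,0],0,0],[[-2,0,0],0,0],[[-2.6,0,0],0,0],[[-3.2,0,0],0,0],[[-3.8,0,0],0,0],[[-4.4,0,0],0,0]]'; python3 -m pendant '[[[-0.5,0,0],0,0],[[-1,0,0],0,0],[[-1.6,0,0],0,0],[[-2.2,0,0],0,0],[[-2.8,0,0],0,0],[[-3.2,0,0],0,0],[[-3.2,0,0],0,0],[[-3.2,0,0],0,0]]'; python3 st.py
```

```text
time_s: 10.28
tcp_pos: [0.4207, -0.3024, 0.1691]
tcp_rot: [0.001, 0.22, 0.976, -0.0]
ft_force: [1.3, -0.7, -1.4]
opening: -0.006
grip_force: 0.0
t 10.275 box tcp [-0.1539 -0.0591  0.1691] toolx in box [-1.    -0.002] F [ 1.3 -0.7 -1.4] ext 0.017 op -0.005747810114823808 J [-0.62  0.12 -0.22  1.23  0.   -0.18]
time_s: 11.15
tcp_pos: [0.4603, -0.3223, 0.1679]
tcp_rot: [0.0, 0.221, 0.975, -0.0]
ft_force: [-0.4, -0.5, 0.9]
opening: 0.001
grip_force: 0.5
time_s: 12.15
tcp_pos: [0.4884, -0.3356, 0.1678]
tcp_rot: [-0.0, 0.221, 0.975, 0.0]
ft_force: [-0.0, -0.1, -0.3]
opening: 0.002
grip_force: 0.0
t 12.15 box tcp [-0.0786 -0.06    0.1678] toolx in box [-1. -0.] F [-0.  -0.1 -0.3] ext 0.017 op 0.001710808939157577 J [-0.6   0.26 -0.05  1.26 -0.   -0.16]
```

Back away and up, then check.

```bash
python3 -m pendant '[[[3,0,0],0,0],[[7.5,0,0],0,0],[[7.5,0,-5],0,0],[[7.5,0,-10],0,0],[[7.5,5,-14],0,0],[[7.5,9,-14],0,0],[[7.5,9,-14],0,0],[[7.5,9,-14],0,0]]'; python3 - <<'E'
from h import *
a=ctrl.camera("scene"); b=ctrl.camera("top")
cv2.imwrite("pics/s4.png",np.vstack([cv2.resize(a[170:330,260:520],(487,300)),cv2.resize(b[130:290,130:390+70],(487,300))[:, :487]]))
for n in("scene","top"):
    m=mod(n);p=np.load("p.npy")
    for q,y in(("latch_left_tip",.06),("latch_right_tip",-.06)): print(n,q,"expect",uv(m,b2w(p,tip(1.6,y))).round(1),[(d["at"],round(d["conf"],2)) for d in ctrl.landmark_of(n,q)[:2]])
    print(uv(m,b2w(p,lidpt(0))).round(1),[(d["at"],d["conf"]) for d in ctrl.landmark_of(n,"lid_front")[:1]])
E
```

```text
time_s: 13.15
tcp_pos: [0.4593, -0.2221, 0.3077]
tcp_rot: [-0.0, 0.22, 0.975, -0.0]
ft_force: [0.8, -0.0, 0.1]
opening: -0.001
grip_force: 0.0
scene latch_left_tip expect [368.  226.1] [([254.3, 398.2], 0.74), ([226.4, 368.7], 0.7)]
scene latch_right_tip expect [399.6 252.5] [([253.7, 398.5], 0.77)]
[377.4 255. ] [([254.7, 377.8], 0.7)]
top latch_left_tip expect [377.7 196.4] [([195.2, 377.3], 0.57)]
top latch_right_tip expect [421.6 217.2] []
[392.8 213.2] [([212.6, 393.3], 0.66)]
```

View pics/s4.png

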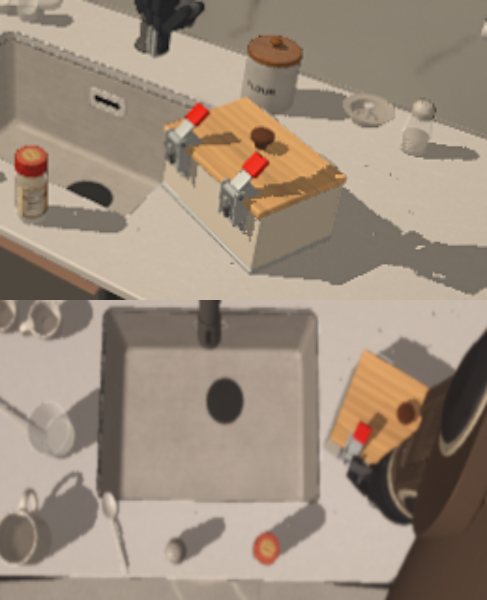

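Both levers are flipped inward, with their tips within about 2 px of where they should be at 1.6 rad. The lid is shut, the bystanders have not moved, and the robot is clear of everything.

```bash
python3 -c "
from workcell import ctrl
print(ctrl.job_done())"
```

```text
the job is handed in; nothing more can be done
None
```

The lid is fully shut, both latches are flipped over onto it, the things around it are where they were, and the job is handed in (about 13 s on the robot's clock).

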